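# Rebuild the turntable spindle

### The job

Rebuild the spindle of the small turntable: lift the ball bearing up and off its sloping rack peg and slide it down the upright shaft onto the shoulder, then put the spacer sleeve from the other peg on top of it, and last set the retaining cap over the shaft end, open side down. All three must sit flat and fully home on one another, and the cork pad and the leather block must stay where they are.

Things in the scene. Friction and masses are not known exactly. Their poses are not given: they have to be found in the camera images.
- rack: Fixed wooden peg rack, 130 x 240 mm, 100 mm high. Origin: centre of its underside; x level, away from the robot; y along the pegs; z up. Its face rises towards +x at 35 degrees, 60 mm above the origin at x 0. Two pegs 14 mm thick, 28 mm long, square to the face (35 degrees off vertical, towards -x), feet at x 0, y -55 and +55. On each hangs one part flat on the face; which is which varies.
- peg_a (a point): Tip (end centre) of the rack peg at rack y -55 mm; axes as the rack's.
- peg_b (a point): Tip (end centre) of the rack peg at rack y +55 mm; axes as the rack's.
- bearing_mid (a point): Ball bearing: steel ring with a dark recessed band round each face, outer diameter 54 mm, bore 18.5 mm, 18 mm thick, loose. This point is its centre, half-way up on the axis; its z is the bore axis, pointing out of the rack face while it hangs.
- spacer_mid (a point): Spacer sleeve: plain metal tube, outer diameter 34 mm, bore 18.5 mm, 24 mm long, loose. This point is its centre, half-way up on the axis; its z is the bore axis, pointing out of the rack face while it hangs.
- cap_mid (a point): Retaining cap, steel, round, 32 mm high, upright on the worktop, loose. Rim flange at the bottom 46 mm across and 6 mm high; above it a fluted body 34 mm across to grip; blind bore 18.5 mm wide, 15 mm deep from below. This point: on its axis, 16 mm above the underside; z up.
- spindle: Fixed upright metal spindle. Foot disc 84 mm across, 10 mm high; shoulder 44 mm across, flat top 28 mm above the worktop; on it a shaft 15 mm thick, its end 80 mm above the worktop, the top 10 mm tapering to 7 mm. Origin: on the axis, at worktop height; z up. Fully home, the undersides lie at 28 mm (bearing), 46 mm (spacer), 70 mm (cap).
- shoulder (a point): Centre of the shoulder's flat top, on the shaft axis, 28 mm above the worktop.
- cork_pad: Cork pad, 56 x 80 x 20 mm, loose bystander; origin at the centre of its underside.
- leather_block: Leather-covered block, 41 x 62 x 22 mm, loose bystander; origin at the centre of its underside.
There are look-alikes about, which are no part of the job. What is shaped like the part that bears bearing_mid but blue or pink is not meant.

How it is judged:
By the outcome, as a careful person would: the job done as asked, in the order asked, and still so for the second after the job is handed in, with the robot touching nothing.
It also fails if it takes over 64 s, if anything falls off the work surface, if the arm or the gripper's body presses on something with over 40 N, if the wrist force passes 120 N, or if a joint passes its speed limit or range.

### The arm

A 6-joint arm with a two-finger parallel gripper is mounted at the origin on a cart in front of the work surface, level with it; the furniture and walls round the work are solid. World frame = base frame: x ahead of the robot, y to its left, z up, the work surface at z = 0. Lengths are in mm, angles in rad, forces in N, time in s.
With the tool pointing down it reaches from about 350 to 775 mm from the base axis. Payload 7.3 kg.
Tool frame: the origin (TCP) lies midway between the tips of the shut fingers; the grasp point (between the pads) lies 19 mm behind it; z points along the fingers, y is the direction in which the jaws open and shut (so a half turn about z gives the same grasp; the last joint's range is limited). The gripper opens to 92 mm and grips with 3 to 60 N. Pads are 19 mm wide; open, the fingers measure 130 mm over their backs; the gripper's body (75 mm by 190 mm) begins 47 mm behind the grasp point.
Start: joints at [1.173, 0.342, 1.524, -0, 1.275, -0.146], TCP at [130.788, 508.471, 193.941] pointing down, gripper open.
Joint ranges: [-2.53, 2.53], [-0.77, 2.02], [0.04, 2.7], [-1, 4.14], [0.28, 2.66], [-3.11, 3.11]. Speed limits (rad/s): [2.57, 2.57, 3.14, 3.14, 3.14, 3.14].

### API

Orientations are given as [roll, pitch, yaw] about the fixed x, y, z axes, in that order (R = Rz(yaw) Ry(pitch) Rx(roll)).
In Python, from plant import sensors, imaging, ticket gives the robot as it stands. The module is installed in compiled form; this text tells all that it offers.
- The arm moves only by the tool arm_command, never from a script. Its argument "increments" is one flat list of numbers, 5 for each row, row after row: the closure, from 0 (fully open) to 1 (shut), then the shift along the tool's x, y, z in mm, then the turn about the tool's z in degrees. In form: [hand, dx, dy, dz, spin, hand, dx, dy, dz, spin, ...]. A call has 1 to 20 rows; each row is the pose to reach, as a shift and turn from the pose commanded when the call began, along the tool's axes at that moment; what a row does not reach only later rows make up. A row lasts 1/8 s, in which the tool goes at most 62.5 mm and 10.7 degrees, less where a joint would pass 70% of its speed; a pose out of reach is approached as far as the arm can. A call with a gripper value outside its range is refused whole. The fingers move at their own pace and stop on an object; the grip force is fixed at half the most. Time passes only in rows, so rows that repeat a pose let the fingers close. It gives the time, the measured TCP pose, the force and the opening at its end, in the units of the state.
- sensors.get_obs(): the state, without advancing time (a new reading comes with each control period).
- imaging.capture(name): name is "scene" or "top" or "wrist"; returns the picture (420x560x3 uint8, blue, green, red); there is no depth.
- imaging.calibration(name): a dict with "fx", "fy", "cx", "cy" (pixels), "world_to_cam" (4x4, takes a point from world to camera coordinates); the wrist camera has in their place "hand_eye" (4x4, takes a point from camera to tool coordinates, whose origin is the TCP and whose axes are the flange's). Camera axes: x right, y down, z forward; pixel columns grow to the right and rows downward; lengths in mm; the calibration is good to about 2 mm. A picture is of the moment at which its call begins: read the wrist's pose just before it. calibration takes no time and is no camera call.
- ticket.close_job(): hands the job in, once; it reports no verdict.
The state is a dict: "time": time; "joint_positions": joint angles; "dq": joint speeds; "tau": joint torques, N m; "tool_pos": TCP position; "tcp_rot": TCP orientation; "contact_force": force on the tool from outside, world axes, zero at the start; "moment": the same for the moment, N m; "grip_width": finger opening in mm.
Only numpy, scipy, OpenCV 4.12 (cv2) and the standard library are available. Lean on these libraries where they do the work, as an engineer would, in place of code of your own. Each camera call takes 0.05 s, during which the arm holds its last target. There are 200 camera calls.

## Working session

There is one attempt and no reset: what is moved stays moved. The work goes in short steps, Python scripts to look and compute and a tool call to move; the robot and the scene stay as the last step left them, time stands still between calls to the robot, and variables do not carry over. Pictures are saved under pics/ and viewed, about 8 in all and at most 12, crops included, and the job is handed in when it is done.

Besides the shell and the picture viewer there is one more tool, called after "Emit:" as name(argument=value, ...), one argument or row to a line, values as JSON. arm_command: Moves the arm, as the interface text tells. Its arguments: {"type":"object","properties":{"increments":{"type":"array","items":{"type":"number"}}},"required":["increments"]}

```bash
mkdir -p pics; python3 - <<'E'
from plant import sensors, imaging
import cv2,numpy as np
np.set_printoptions(precision=4,suppress=True)
print(sensors.get_obs())
for n in("scene","top","wrist"):
    cv2.imwrite(f"pics/{n}0.png",imaging.capture(n)); print(n,imaging.calibration(n))
a=cv2.imread("pics/scene0.png");b=cv2.imread("pics/top0.png")
E
```

```text
{'time': 0.0, 'joint_positions': array([ 1.173 ,  0.3427,  1.525 , -0.    ,  1.2754, -0.146 ]), 'dq': array([-0.0004, -0.0001,  0.0002, -0.0001,  0.0008, -0.0005]), 'tau': array([ -0.0001, -43.1246, -24.422 ,   0.0718,   0.0558,  -0.0001]), 'tool_pos': array([130.5984, 508.0144, 193.2351]), 'tcp_rot': array([-3.14  , -0.0002,  2.8898]), 'contact_force': array([-0.2553, -0.2329, -0.1822]), 'moment': array([ 0.0097, -0.0291, -0.0529]), 'grip_width': 91.92105279922707}
scene {'fx': 444.49213504218517, 'fy': 444.49213504218517, 'cx': 293.8665176857694, 'cy': 209.84455660877038, 'world_to_cam': array([[ -0.8789,  -0.4767,  -0.0178, 504.9822],
       [ -0.2268,   0.4504,  -0.8635, 173.9308],
       [  0.4197,  -0.7549,  -0.504 , 713.1781],
       [  0.    ,   0.    ,   0.    ,   1.    ]])}
top {'fx': 384.2513718479683, 'fy': 384.2513718479683, 'cx': 277.30596018388877, 'cy': 210.9597594385825, 'world_to_cam': array([[  0.0275,  -0.9989,   0.0381,  -6.7175],
       [ -0.9961,  -0.0306,  -0.0828, 545.6764],
       [  0.0839,  -0.0357,  -0.9958, 879.8966],
       [  0.    ,   0.    ,   0.    ,   1.    ]])}
wrist {'fx': 372.18151476303194, 'fy': 372.18151476303194, 'cx': 284.20728902786055, 'cy': 211.88771854460703, 'hand_eye': array([[  -0.0008,   -0.9634,   -0.268 ,   71.708 ],
       [   1.    ,   -0.0005,   -0.0012,    0.7602],
       [   0.001 ,   -0.268 ,    0.9634, -191.1751],
       [   0.    ,    0.    ,    0.    ,    1.    ]])}
```

View pics/top0.png

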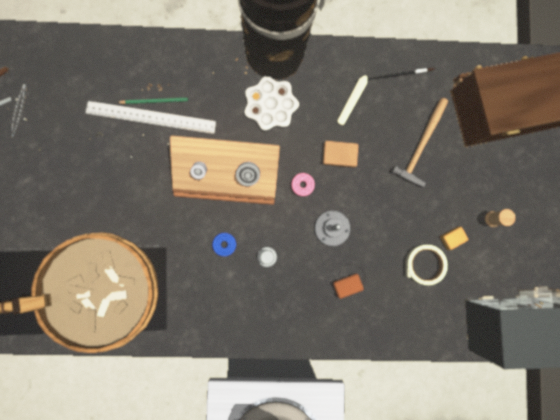

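View pics/scene0.png

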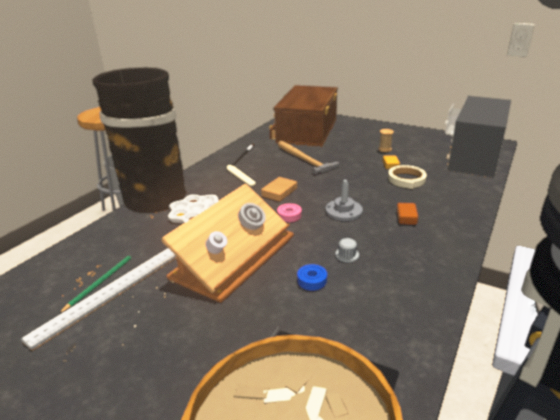

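The top view shows the rack at (225,170) with the bearing at (248,174) and the spacer at (199,171). The spindle is at (333,228), the cap at (267,257), the cork pad at (341,153) and the leather block at (348,286). The blue and pink rings are look-alikes. The scene view agrees: bearing (253,216), spacer (218,241), shaft tip (345,181), cap (347,243).

```bash
cat > h.py <<'E'
import numpy as np,cv2
from scipy.spatial.transform import Rotation as Ro
from plant import sensors,imaging
np.set_printoptions(precision=1,suppress=True)
def tool(o):
    T=np.eye(4);T[:3,:3]=Ro.from_euler('xyz',o['tcp_rot']).as_matrix();T[:3,3]=o['tool_pos'];return T
def cam(n,T=None):
    c=imaging.calibration(n)
    K=np.array([[c['fx'],0,c['cx']],[0,c['fy'],c['cy']],[0,0,1]])
    M=T@c['hand_eye'] if n=='wrist' else np.linalg.inv(c['world_to_cam'])
    return K,M
def ray(C,p):
    K,M=C;d=M[:3,:3]@np.linalg.solve(K,[p[0],p[1],1.]);return M[:3,3],d
def plane(C,p,z):
    o,d=ray(C,p);return o+d*(z-o[2])/d[2]
def tri(C1,p1,C2,p2):
    o,d=ray(C1,p1);q,e=ray(C2,p2)
    s,t=np.linalg.lstsq(np.c_[d,-e],q-o,rcond=None)[0]
    a,b=o+s*d,q+t*e;return (a+b)/2,np.linalg.norm(a-b)
def px(C,X):
    K,M=C;v=np.linalg.inv(M)@np.r_[X,1];v=K@v[:3];return v[:2]/v[2]
def incr(o,X,yaw=None):
    "tool-frame shift to reach world X, and spin in deg to bring yaw"
    d=tool(o)[:3,:3].T@(np.array(X,float)-o['tool_pos'])
    s=None if yaw is None else -np.degrees((yaw-o['tcp_rot'][2]+np.pi/2)%np.pi-np.pi/2)
    return d,s
def look(name):
    o=sensors.get_obs();im=imaging.capture('wrist');cv2.imwrite(f'pics/{name}.png',im);return o,im
E
python3 - <<'E'
from h import *
t=cam('top');s=cam('scene')
for n,a,b,z in [('bearing',(248,174),(253,216),75),('spacer',(199,171),(218,241),80),('shaft tip',(336,227),(345,181),80),('cap top',(267,256),(347,243),32)]:
    print(n,*tri(t,a,s,b),plane(t,a,z),plane(s,b,z))
for n,p,z in [('rack TL',(171,137),100),('rack TR',(279,145),100),('cork',(341,153),20),('leather',(348,286),22),('pink',(303,184),18),('blue',(225,244),18),('free',(400,225),0),('free2',(310,320),0),('foot',(333,229),10)]:
    print(n,plane(t,p,z))
a=plane(t,(171,137),100)-plane(t,(279,145),100);print(np.degrees(np.arctan2(a[1],a[0])))
print(incr(sensors.get_obs(),[0,0,0],np.arctan2(a[1],a[0])+np.pi/2))
E
```

```text
bearing [623.2  78.8  64.7] 0.6625404595595888 [621.7  78.5  75. ] [612.9  92.8  75. ]
spacer [625.9 188.   70.2] 0.7214825533690977 [623.8 186.1  80. ] [616.6 199.3  80. ]
shaft tip [ 509.6 -119.4   78.8] 0.3986225704748264 [ 509.3 -119.2   80. ] [ 508.8 -117.    80. ]
cap top [440.2  30.4  27.2] 0.34981503067730474 [440.2  30.3  32. ] [437.9  36.9  32. ]
rack TL [692.3 245.9 100. ]
rack TR [683.4  12.2 100. ]
cork [ 690.2 -140.1   20. ]
leather [ 375.4 -160.4   22. ]
pink [612.3 -50.4  18. ]
blue [465.  128.9  18. ]
free [ 522.5 -290.9    0. ]
free2 [291.7 -76.    0. ]
foot [ 507.6 -125.4   10. ]
87.8301845549302
(array([  -0.1, -524.5,  194. ]), np.float64(-12.25973105059688))
```

```bash
python3 - <<'E'
from h import *
print(incr(sensors.get_obs(),[610,110,193],np.radians(177.8)))
E
```

```text
(array([-563.4, -266.1,    0.6]), np.float64(-12.229546495666689))
```

Emit:
arm_command(
  increments=[0,-563,-266,0,-12,0,-563,-266,0,-12,0,-563,-266,0,-12,0,-563,-266,0,-12,0,-563,-266,0,-12,0,-563,-266,0,-12,0,-563,-266,0,-12,0,-563,-266,0,-12,0,-563,-266,0,-12,0,-563,-266,0,-12,0,-563,-266,0,-12,0,-563,-266,0,-12,0,-563,-266,0,-12,0,-563,-266,0,-12],
)

```text
time: 1.9
tool_pos: [609.1, 111.8, 194.4]
tcp_rot: [3.141, 0.0, 3.101]
contact_force: [0.2, -0.2, 0.4]
grip_width: 91.5
```

```bash
python3 - <<'E'
from h import *
o,im=look('w1'); print(o['time'],o['tool_pos'],o['tcp_rot'])
E
```

```text
1.9 [609.1 111.8 194.4] [3.1 0.  3.1]
```

View pics/w1.png

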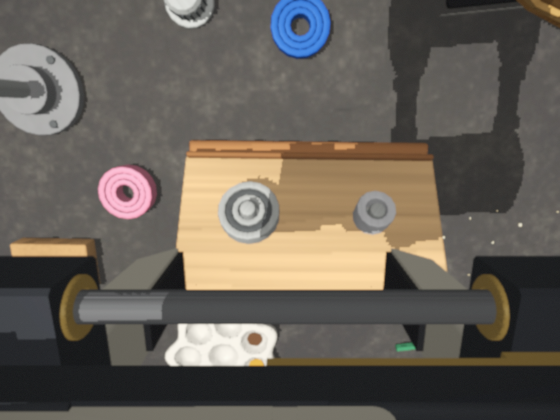

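The wrist view shows the rack with the bearing's ring centred near (248,211) and its peg tip at (247,209). The spacer is at (376,212), the spindle is at left (35,90) and the cap is at top (190,5).

```bash
python3 - <<'E'
from h import *
o=sensors.get_obs();C=cam('wrist',tool(o));t=cam('top');s=cam('scene')
A=plane(C,(247,209),82.9);B=plane(C,(376,209),82.9);print('pegtips',A,B)
print('faces',plane(C,(248,211),74.7),plane(C,(376,212),79.7))
print('bearing tri top',tri(C,(248,211),t,(248,174)),'scene',tri(C,(248,211),s,(253,216)))
print('spacer tri top',tri(C,(376,212),t,(199,171)),'scene',tri(C,(376,212),s,(218,241)))
d=B-A;print('rack y deg',np.degrees(np.arctan2(d[1],d[0])),np.linalg.norm(d))
# rack lower front edge and ridge
e=plane(C,(431,157),20)-plane(C,(188,157),20);print(np.degrees(np.arctan2(e[1],e[0])))
im=cv2.imread('pics/w1.png');hsv=cv2.cvtColor(im,cv2.COLOR_BGR2HSV)
m=((hsv[:,:,0]>8)&(hsv[:,:,0]<28)&(hsv[:,:,1]>70)&(hsv[:,:,2]>120)).astype(np.uint8)*255
for cx,r in((248,45),(376,32)):
    w=255-m[211-r:211+r,cx-r:cx+r];w=cv2.morphologyEx(w,cv2.MORPH_OPEN,np.ones((3,3)))
    c=max(cv2.findContours(w,0,1)[0],key=cv2.contourArea)
    (x,y),a,_=cv2.fitEllipse(c);print('ell',x+cx-r,y+211-r,a,cv2.boundingRect(c))
E
```

```text
pegtips [618.   80.2  82.9] [622.5 188.7  82.9]
faces [622.   80.   74.7] [626.  189.6  79.7]
bearing tri top (array([623.3,  79. ,  68.2]), np.float64(0.9437462026629789)) scene (array([624. ,  78.5,  64.4]), np.float64(1.6207217392940367))
spacer tri top (array([618. , 181.8, 108.9]), np.float64(1.632303264813077)) scene (array([626.4, 190.4,  72.2]), np.float64(3.729113797415011))
rack y deg 87.63138793660674 108.6280707764
87.62285166990159
ell 248.28417587280273 211.93896484375 (61.17034912109375, 62.09577560424805) (14, 15, 62, 63)
ell 373.90588760375977 212.21379852294922 (39.991146087646484, 44.89425277709961) (9, 12, 43, 44)
```

```bash
python3 - <<'E'
from h import *
print(incr(sensors.get_obs(),[624,80,65],np.radians(177.6)))
E
```

```text
(array([-16. , -31. , 129.4]), np.float64(0.05919499555945607))
```

Emit:
arm_command(
  increments=[0,-16,-31,40,0,0,-16,-31,90,0,0,-16,-31,110,0,0,-16,-31,124,0,0,-16,-31,129,0,0,-16,-31,129,0,1,-16,-31,129,0,1,-16,-31,129,0,1,-16,-31,129,0,1,-16,-31,129,0,1,-16,-31,129,0,1,-16,-31,129,0],
)

```text
time: 3.45
tool_pos: [624.4, 79.0, 64.9]
tcp_rot: [3.142, -0.0, 3.099]
contact_force: [-0.1, 0.1, -0.2]
grip_width: 36.2
```

```bash
python3 - <<'E'
from h import *
o,im=look('w2'); print(o['time'],o['grip_width'],o['contact_force'])
a=im[60:420]; b=imaging.capture('scene')[140:320,120:360]
cv2.imwrite('pics/c2.png',np.hstack([cv2.resize(im,(400,300)),cv2.resize(b,(400,300))]))
E
```

```text
3.45 36.1538951952746 [-0.1  0.1 -0.2]
```

View pics/c2.png

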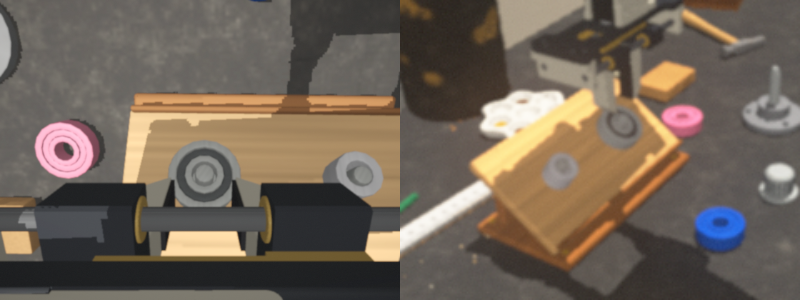

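The left half (wrist view) shows the fingers closed on the uphill edge of the bearing, a chord at full-resolution row 250 or so, with the bearing centred near (286,242). I'll check the geometry before lifting.

```bash
python3 - <<'E'
from h import *
o=sensors.get_obs();T=tool(o);C=cam('wrist',T)
print('tcp px',px(C,T[:3,3]),'grasp',px(C,T[:3,3]+[0,0,19]))
im=cv2.imread('pics/w2.png');c=im[160:380,170:420].copy()
p=px(C,T[:3,3])-[170,160]
c=cv2.resize(c,None,fx=2.5,fy=2.5);cv2.circle(c,tuple(int(v*2.5) for v in p),4,(0,0,255),-1)
cv2.imwrite('pics/c3.png',c)
E
```

```text
tcp px [283.4 244.4] grasp [283.3 257.8]
```

View pics/c3.png

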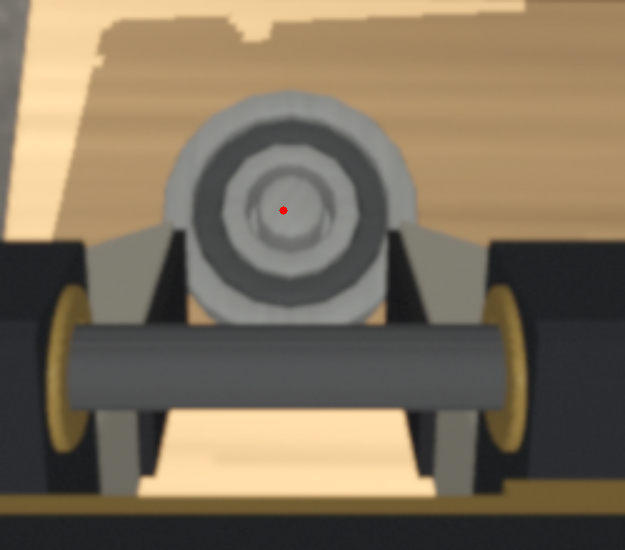

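The crop shows the pads overlapping the bearing's silhouette, so they sit above the rim rather than beside it. The bearing's apparent size and every triangulation put its face at about z 66, not 75. I'll open, back downhill 5 mm, go lower and close again.

Emit:
arm_command(
  increments=[0,0,0,0,0,0,0,0,-4,0,0,0,1,-4,0,0,5,1,-4,0,0,5,1,0,0,0,5,1,4,0,0,5,1,8,0,0,5,1,8,0],
)

```text
time: 4.55
tool_pos: [619.2, 80.1, 56.3]
tcp_rot: [3.142, -0.001, 3.099]
contact_force: [0.2, 0.4, 0.8]
grip_width: 92.0
```

Emit:
arm_command(
  increments=[1,0,0,0,0,1,0,0,0,0,1,0,0,0,0,1,0,0,0,0,1,0,0,0,0],
)

```text
time: 5.18
tool_pos: [619.5, 80.2, 56.9]
tcp_rot: [3.142, 0.0, 3.099]
contact_force: [0.4, 0.3, -0.2]
grip_width: 46.1
```

```bash
python3 - <<'E'
from h import *
s=cam('scene');o=sensors.get_obs();T=tool(o);C=cam('wrist',T);P=T[:3,3]
im=imaging.capture('scene');wi=imaging.capture('wrist')
print(sensors.get_obs()['grip_width'])
for dz in(0,19,31):print(dz,[px(s,P+[dx,dy,dz]) for dx,dy in((-9.5,23),(-9.5,-23))],[px(C,P+[dx,dy,dz]) for dx,dy in((-9.5,23),(-9.5,-23))])
a=im[120:300,170:350].copy();w=wi[130:390,155:415].copy()
a=cv2.resize(a,(400,400),interpolation=2);w=cv2.resize(w,(400,400),interpolation=2)
for dz,c in((0,(0,0,255)),(19,(0,255,0)),(31,(255,0,0))):
  for dy in(23,-23):
    q=(px(s,P+[-9.5,dy,dz])-[170,120])*400/180;cv2.circle(a,tuple(int(v) for v in q),3,c,-1)
    q=(px(C,P+[-9.5,dy,dz])-[155,130])*400/260;cv2.circle(w,tuple(int(v) for v in q),3,c,-1)
cv2.imwrite('pics/c4.png',np.hstack([a,w]))
E
```

```text
38.542447777293155
0 [array([252. , 226.8]), array([264.4, 215.9])] [array([325.3, 226.1]), array([240.1, 229.6])]
19 [array([251.3, 218.4]), array([264. , 207.7])] [array([329.3, 237.9]), array([235.6, 241.7])]
31 [array([250.9, 213. ]), array([263.6, 202.5])] [array([332.4, 246.7]), array([232.3, 250.7])]
```

View pics/c4.png

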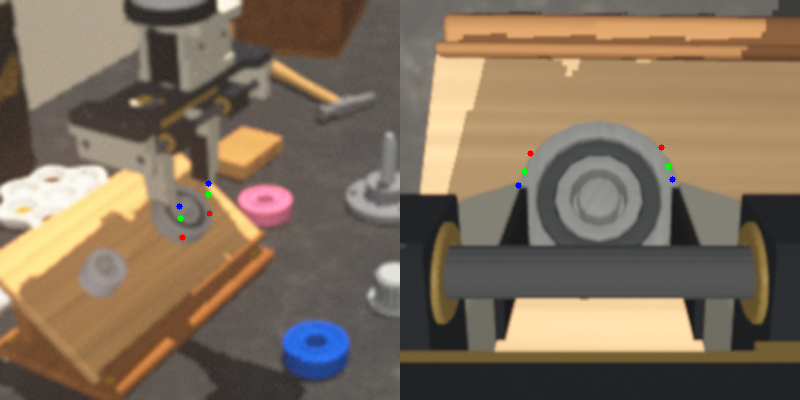

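The fingers are still closing (38 mm), on nothing. In both views their tips sit at the blue marks, about 30 mm above the reported TCP, so they ran over the bearing. I'll open, lower in small force-checked steps and look again.

Emit:
arm_command(
  increments=[0,0,0,0,0,0,0,0,0,0,0,0,0,0,0,0,0,0,0,0,0,0,0,5,0,0,0,0,10,0,0,0,0,14,0,0,0,0,14,0],
)

```text
time: 6.28
tool_pos: [619.1, 80.2, 42.3]
tcp_rot: [3.142, -0.001, 3.099]
contact_force: [-0.6, -0.5, 0.3]
grip_width: 91.5
```

```bash
python3 - <<'E'
from h import *
s=cam('scene');o=sensors.get_obs();T=tool(o);C=cam('wrist',T);P=T[:3,3]
print(o['tool_pos'],o['grip_width'],o['contact_force'],o['joint_positions'])
im=imaging.capture('scene');o,wi=look('w5')
a=cv2.resize(im[60:300,130:370],(400,400),interpolation=2);w=cv2.resize(wi[:,:],(400,300),interpolation=2)
w=np.vstack([w,np.zeros((100,400,3),np.uint8)])
cv2.imwrite('pics/c5.png',np.hstack([a,w]))
E
```

```text
[619.1  80.2  42.3] 91.52234532987042 [-0.6 -0.5  0.3] [ 0.   0.7  1.4  0.   1.1 -1.5]
```

View pics/c5.png

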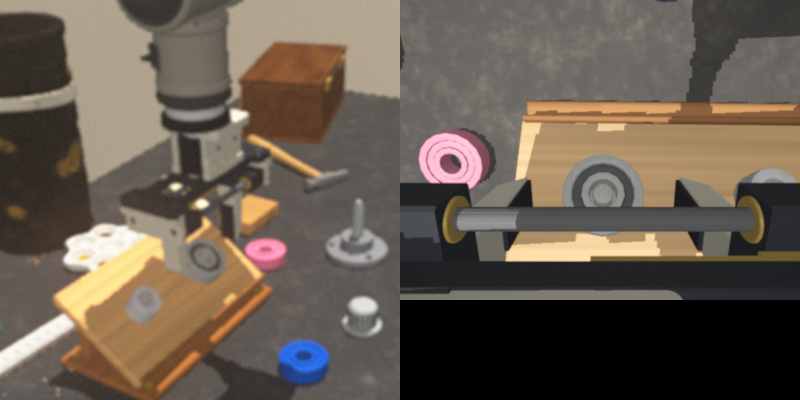

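Open, the pads' lower ends (w5 pixels (179,252) and (389,252), a 91.5 mm gap) are about 162 mm from the camera, at z near 80. They are still above the bearing, and nothing has been touched. I'll go lower.

Emit:
arm_command(
  increments=[0,0,0,5,0,0,0,0,10,0,0,0,0,13,0,0,0,0,16,0,0,0,0,16,0],
)

```text
time: 7.0
tool_pos: [619.4, 80.2, 26.7]
tcp_rot: [3.142, -0.0, 3.099]
contact_force: [-0.1, 0.2, -0.3]
grip_width: 91.9
```

```bash
python3 - <<'E'
from h import *
s=cam('scene');o=sensors.get_obs()
print([ (z,px(s,[609.5,126,z])) for z in (42,60,70,80,90)])
o,im=look('w6'); print(o['tool_pos'],o['contact_force'])
b=imaging.capture('scene')
cv2.imwrite('pics/c6.png',np.hstack([cv2.resize(b[100:280,140:320],(400,400),interpolation=2),cv2.resize(im[110:390,140:420],(400,400))]))
E
```

```text
[(42, array([246.2, 239.1])), (60, array([245.5, 231.3])), (70, array([245.1, 226.8])), (80, array([244.7, 222.3])), (90, array([244.3, 217.7]))]
[619.4  80.2  26.7] [-0.1  0.2 -0.3]
```

View pics/c6.png

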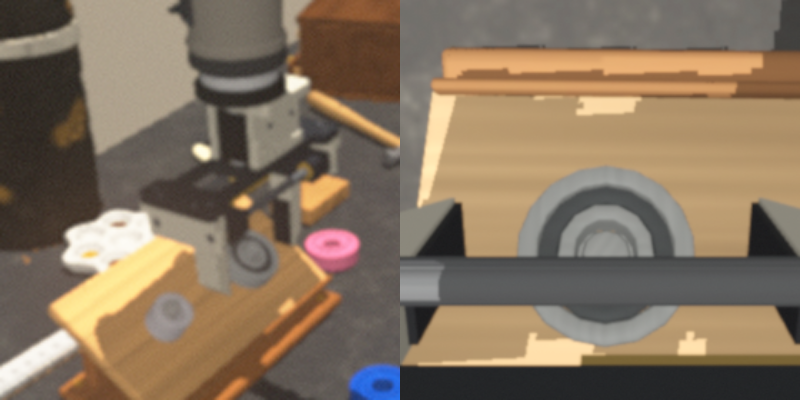

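The scene and wrist views both now put the finger tips at z 62–66, either side of the bearing, whose face centre is at about (624, 80, 69). So the tips are about 37 mm above the reported TCP. I'll go 7 mm lower and close.

Emit:
arm_command(
  increments=[0,-2,0,4,0,0,-2,0,7,0,0,-2,0,7,0,1,-2,0,7,0,1,-2,0,7,0,1,-2,0,7,0,1,-2,0,7,0,1,-2,0,7,0,1,-2,0,7,0],
)

```text
time: 8.22
tool_pos: [619.2, 79.6, 23.7]
tcp_rot: [-3.14, -0.003, 3.099]
contact_force: [-19.1, -2.8, 30.0]
grip_width: 54.0
```

The bearing is gripped at 54.0 mm, with the finger tips just touching the sloping face. Next I lift along the peg axis.

Emit:
arm_command(
  increments=[1,3,0,-4,0,1,6,0,-8.5,0,1,9,0,-13,0,1,12,0,-17,0,1,15,0,-21.5,0,1,18,0,-26,0,1,21,0,-30,0,1,24,0,-34.5,0,1,27,0,-39,0,1,30,0,-60,0,1,40,0,-100,0,1,40,0,-130,0,1,40,0,-130,0,1,40,0,-130,0],
)

```text
time: 9.98
tool_pos: [580.8, 81.8, 148.8]
tcp_rot: [3.142, -0.002, 3.099]
contact_force: [-0.0, 0.1, -1.7]
grip_width: 53.6
```

```bash
python3 - <<'E'
from h import *
o,im=look('w7'); print(o['time'],o['tool_pos'],o['grip_width'],o['contact_force'])
cv2.imwrite('pics/c7.png',np.hstack([cv2.resize(imaging.capture('scene'),(400,300)),cv2.resize(im,(400,300))]))
E
```

```text
9.975 [580.8  81.8 148.8] 53.637223229556746 [-0.   0.1 -1.7]
```

View pics/c7.png

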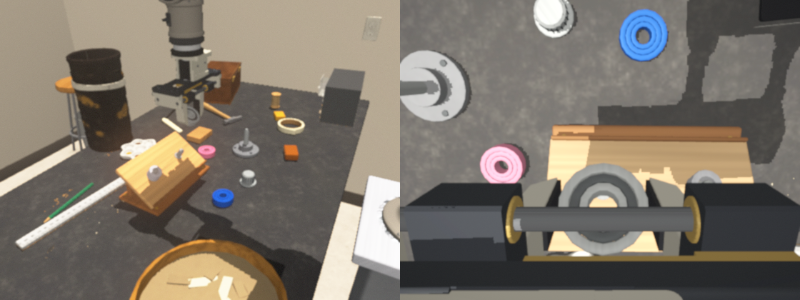

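The bearing is held and clear of its peg: wrist view centre (284,290), grip 53.6 mm, weight about 1.7 N. It is still tilted 35°, so I'll touch its low edge down on the free spot near (515,10), release it so it lies flat, and regrasp.

Emit:
arm_command(
  increments=[1,40,-40,0,0,1,72,-75,20,0,1,72,-75,70,0,1,72,-75,115,0,1,72,-75,135,0,1,72,-75,143,0,1,72,-75,148,0,1,72,-75,152,0,1,72,-75,152,0],
)

```text
time: 11.2
tool_pos: [506.6, 9.9, -1.8]
tcp_rot: [3.142, 0.001, 3.099]
contact_force: [-0.9, 0.7, -0.7]
grip_width: 53.8
```

Emit:
arm_command(
  increments=[1,0,0,4,0,1,0,0,7,0,1,0,0,10,0,1,0,0,10,0],
)

```text
time: 11.7
tool_pos: [506.2, 9.9, -12.3]
tcp_rot: [3.141, -0.0, 3.099]
contact_force: [-0.8, 0.1, -1.7]
grip_width: 53.3
```

Emit:
arm_command(
  increments=[1,0,0,3,0,1,0,0,5,0,1,0,0,5,0],
)

```text
time: 12.08
tool_pos: [506.3, 9.9, -17.3]
tcp_rot: [3.141, -0.0, 3.099]
contact_force: [0.1, 0.5, -1.4]
grip_width: 53.5
```

Emit:
arm_command(
  increments=[1,0,0,3,0,1,0,0,5,0,1,0,0,5,0],
)

```text
time: 12.45
tool_pos: [507.7, 9.8, -21.2]
tcp_rot: [-3.142, 0.003, 3.099]
contact_force: [0.6, 0.7, 7.2]
grip_width: 53.6
```

Emit:
arm_command(
  increments=[0,0,0,0,0,0,0,0,0,0,0,0,0,0,0,0,0,0,-20,0,0,0,0,-60,0,0,0,0,-80,0,0,0,0,-80,0],
)

```text
time: 13.32
tool_pos: [507.4, 9.8, 59.0]
tcp_rot: [-3.141, 0.003, 3.099]
contact_force: [0.8, -0.1, -0.2]
grip_width: 91.4
```

```bash
python3 - <<'E'
from h import *
o,im=look('w8'); print(o['time'],o['tool_pos'],o['grip_width'],o['contact_force'])
C=cam('wrist',tool(o))
print('expect px of (527,10,18)',px(C,[525,10,18]))
t=imaging.capture('top');cv2.imwrite('pics/top8.png',t)
g=cv2.medianBlur(cv2.cvtColor(im,cv2.COLOR_BGR2GRAY),5)
c=cv2.HoughCircles(g,cv2.HOUGH_GRADIENT,1,30,param1=120,param2=25,minRadius=20,maxRadius=60);print(c)
cv2.imwrite('pics/c8.png',np.hstack([cv2.resize(im,(400,300)),cv2.resize(t[110:290,200:380],(300,300),interpolation=2)]))
E
```

```text
13.325 [507.4   9.8  59. ] 91.39695938041326 [ 0.8 -0.1 -0.2]
expect px of (527,10,18) [285.1 247.4]
[[[283.5 235.5  40.7]
  [ 76.5 221.5  50.6]
  [314.5 110.5  37. ]
  [113.5 311.5  53.9]
  [477.5 151.5  42.2]
  [206.5 363.5  34.9]
  [464.5 315.5  45.4]
  [104.5 235.5  22.4]]]
```

View pics/c8.png

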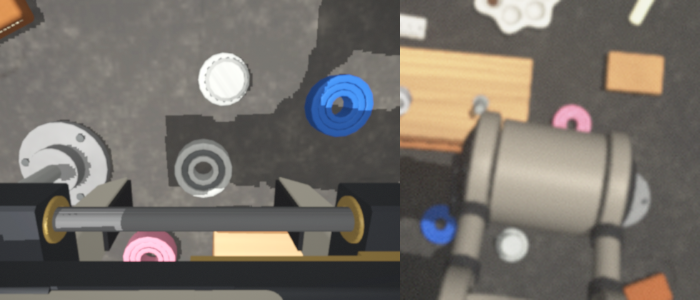

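The wrist view shows the bearing lying flat at (284,236) with a radius of about 41 px, which fits z 18. The cap is at (314,110) and the spindle at left (around (85,230)).

```bash
python3 - <<'E'
from h import *
o=sensors.get_obs();C=cam('wrist',tool(o))
b=plane(C,(283.5,235.5),18);print('bearing',b,'cap',plane(C,(314.5,110.5),32))
print('pegA/axis expected px of shaft tip',px(C,[509.5,-119.3,80]))
print('to bearing',incr(o,[b[0],b[1],-30]))
E
```

```text
bearing [514.3   9.5  18. ] cap [436.2  30.4  32. ]
pegA/axis expected px of shaft tip [ 22.3 278. ]
to bearing (array([-8.5, -0.1, 87.2]), None)
```

Emit:
arm_command(
  increments=[0,-8,0,40,0,0,-8,0,70,0,0,-8,0,80,0,0,-8,0,87,0,0,-8,0,87,0],
)

```text
time: 14.05
tool_pos: [514.5, 9.5, -29.0]
tcp_rot: [3.142, 0.0, 3.099]
contact_force: [0.2, -0.4, 0.5]
grip_width: 91.8
```

Emit:
arm_command(
  increments=[1,0,0,0,0,1,0,0,0,0,1,0,0,0,0,1,0,0,0,0,1,0,0,0,0,1,0,0,-20,0,1,0,0,-70,0,1,0,0,-120,0,1,0,0,-130,0,1,0,0,-130,0],
)

```text
time: 15.3
tool_pos: [514.3, 9.6, 100.8]
tcp_rot: [3.142, 0.0, 3.099]
contact_force: [-0.9, 0.3, -1.7]
grip_width: 53.8
```

```bash
python3 - <<'E'
from h import *
o,im=look('w9'); print(o['time'],o['tool_pos'],o['grip_width'],o['contact_force'])
g=cv2.medianBlur(cv2.cvtColor(im,cv2.COLOR_BGR2GRAY),3)
np.set_printoptions(suppress=True,precision=1)
c=cv2.HoughCircles(g[230:380,200:370],cv2.HOUGH_GRADIENT,1,20,param1=120,param2=18,minRadius=15,maxRadius=70)
print(None if c is None else c+[200,230,0])
C=cam('wrist',tool(o));P=o['tool_pos']
print('pred px bearing top',px(C,P+[0,0,47]))
w=im[180:400,150:430]
cv2.imwrite('pics/c9.png',np.hstack([cv2.resize(im,(400,300)),cv2.resize(w,(400,300))]))
E
```

```text
15.3 [514.3   9.6 100.8] 53.76645735949943 [-0.9  0.3 -1.7]
[[[284.5 300.5  66.1]
  [288.5 278.5  54.8]
  [219.5 320.5  31.6]
  [265.5 314.5  27.1]]]
pred px bearing top [283.  283.3]
```

View pics/c9.png

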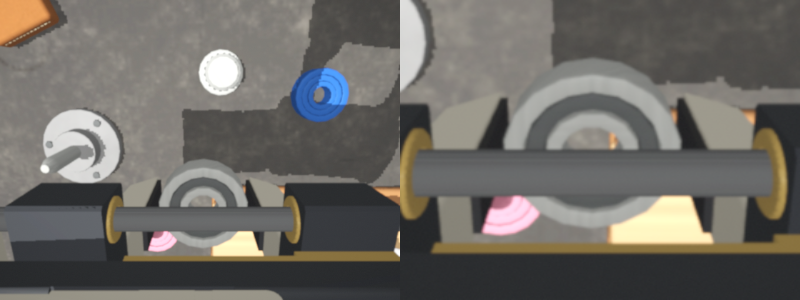

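The bearing is held flat and level: crop centre is at full pixel (285,285) against (283,283) predicted for tool centre. The bright shaft end is at about (62,237).

```bash
python3 - <<'E'
from h import *
o=sensors.get_obs();C=cam('wrist',tool(o));im=cv2.imread('pics/w9.png')
hsv=cv2.cvtColor(im,cv2.COLOR_BGR2HSV)
w=cv2.cvtColor(im,cv2.COLOR_BGR2GRAY)[215:260,40:95]
m=(w>215).astype(np.uint8);print(w.max());n,l,st,ce=cv2.connectedComponentsWithStats(m);print(st[1:],ce[1:]+[40,215])
g=cv2.cvtColor(im,cv2.COLOR_BGR2GRAY)
for p in [(62,237)]+[tuple(c) for c in ce[1:]+[40,215]]:
    print(plane(C,p,80),tri(C,p,cam('scene'),(345,181)),tri(C,p,cam('top'),(336,227)))
# foot disc ellipse
m=((g>110)&(hsv[:,:,1]<40)).astype(np.uint8);m[:, :50]=0;m[:140]=0;m[260:]=0;m[:,180:]=0
c=max(cv2.findContours(m,0,1)[0],key=cv2.contourArea);e=cv2.fitEllipse(cv2.convexHull(c));print(e,plane(C,e[0],10))
b=imaging.calibration('wrist')['hand_eye'];print(plane(C,(285,285),148)-o['tool_pos'])
E
```

```text
255
[[ 25   0   8   3  16]
 [ 17  16  12  11 102]
 [ 44  18  11  16 104]] [[ 68.1 215.7]
 [ 62.2 236. ]
 [ 90.5 240.4]]
[ 510.5 -123.2   80. ] (array([ 512.3, -126.4,   75. ]), np.float64(0.4521008305820968)) (array([ 508.5, -118.1,   87.5]), np.float64(1.0662230011569567))
[ 497.4 -116.9   80. ] (array([ 501.7, -113.3,   82.9]), np.float64(10.607138683743154)) (array([ 505.8, -124.4,   64.2]), np.float64(9.591505108826933))
[ 509.9 -122.9   80. ] (array([ 511.8, -125.8,   75.3]), np.float64(0.9680655883318698)) (array([ 508.4, -118.4,   86.5]), np.float64(1.4517349323753355))
[ 513.4 -106.5   80. ] (array([ 507.2, -103. ,   87.5]), np.float64(7.365822850304953)) (array([ 514.3, -118.7,   64.7]), np.float64(10.90886770754229))Traceback (most recent call last):
  File "<stdin>", line 11, in <module>
cv2.error: OpenCV(4.12.0) /io/opencv/modules/imgproc/src/shapedescr.cpp:361: error: (-201:Incorrect size of input array) There should be at least 5 points to fit the ellipse in function 'fitEllipseNoDirect'
```

Emit:
arm_command(
  increments=[1,-35,-62,0,0,1,-71,-128,0,0,1,-71,-128,0,0,1,-71,-128,0,0,1,-71,-128,0,0],
)

```text
time: 15.98
tool_pos: [578.7, -120.3, 99.3]
tcp_rot: [3.14, -0.003, 3.1]
contact_force: [0.2, -0.3, -0.5]
grip_width: 53.8
```

```bash
python3 - <<'E'
from h import *
o,im=look('w10'); print(o['time'],o['tool_pos'],o['grip_width'],o['tcp_rot'])
C=cam('wrist',tool(o));q=px(C,[509.5,-121,80]);print('exp tip',q,'exp foot',px(C,[509.5,-121,10]))
g=cv2.cvtColor(im,cv2.COLOR_BGR2GRAY);x,y=int(q[0]),int(q[1])
cv2.imwrite('pics/c10.png',cv2.resize(im[max(0,y-90):y+90,x-120:x+120],(800,600),interpolation=2))
print('origin',x-120,max(0,y-90))
E
```

```text
15.975 [ 578.7 -120.3   99.3] 53.75526187096501 [ 3.1 -0.   3.1]
exp tip [276.6 113.3] exp foot [278.5 112.4]
origin 156 23
```

View pics/c10.png

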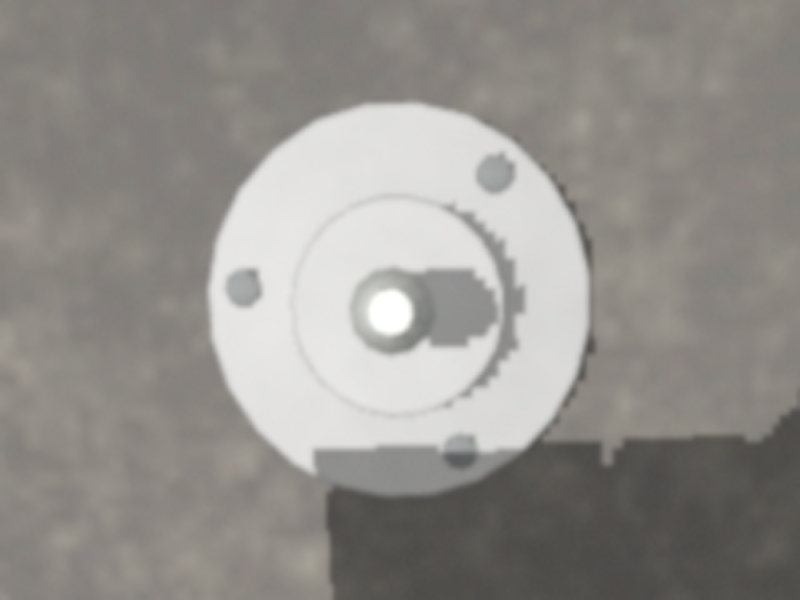

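This nearly vertical view shows the shaft end at crop (390,312), which is full pixel (273,116.6). The shoulder is at (275.1,114.5) and the foot at (275.7,112.7).

```bash
python3 - <<'E'
from h import *
o=sensors.get_obs();C=cam('wrist',tool(o))
t=plane(C,(273,116.6),80);print(t,plane(C,(275.1,114.5),28),plane(C,(275.7,112.7),10))
B=np.array([.7,1.2,0])  # bearing minus tool, from w9
print(incr(o,[*(t-B)[:2],99]))
E
```

```text
[ 511.4 -122.9   80. ] [ 511. -123.   28.] [ 509.9 -122.9   10. ]
(array([67.9, -6.9,  1. ]), None)
```

Emit:
arm_command(
  increments=[1,35,-3,0,0,1,68,-6.5,0,0,1,68,-6.5,20,0,1,68,-6.5,40,0,1,68,-6.5,50,0,1,68,-6.5,58,0,1,68,-6.5,64,0,1,68,-6.5,68,0,1,68,-6.5,68,0],
)

```text
time: 17.15
tool_pos: [508.5, -123.9, 32.0]
tcp_rot: [3.14, -0.007, 3.1]
contact_force: [-8.6, -0.1, -1.7]
grip_width: 53.3
```

Emit:
arm_command(
  increments=[1,1.5,0,0,0,1,3,0,0,0,1,3,0,0,0],
)

```text
time: 17.52
tool_pos: [508.4, -124.5, 32.9]
tcp_rot: [3.141, -0.0, 3.099]
contact_force: [-3.1, 2.0, -1.2]
grip_width: 53.8
```

Emit:
arm_command(
  increments=[1,1,0.7,0,0,1,1,0.7,6,0,1,1,0.7,12,0,1,1,0.7,18,0,1,1,0.7,24,0,1,1,0.7,28,0,1,1,0.7,28,0],
)

```text
time: 18.4
tool_pos: [507.8, -124.1, 4.6]
tcp_rot: [3.141, -0.0, 3.099]
contact_force: [-0.7, -0.8, -1.2]
grip_width: 53.7
```

Emit:
arm_command(
  increments=[1,0,0,3,0,1,0,0,5,0,1,0,0,7,0,1,0,0,7,0],
)

```text
time: 18.9
tool_pos: [507.7, -124.1, -1.0]
tcp_rot: [-3.141, 0.0, 3.099]
contact_force: [-4.9, 0.8, 10.8]
grip_width: 53.6
```

The bearing is home: contact came at TCP z -1, exactly the height predicted from the table grip. I'll release it and go over the spacer peg. The spacer pose is my grasp of the bearing shifted by the measured peg offset, (+4.5,+109), and a little higher.

Emit:
arm_command(
  increments=[0,0,0,0,0,0,0,0,0,0,0,0,0,0,0,0,0,0,-30,0,0,0,0,-90,0,0,0,0,-140,0,0,-20,60,-140,0,0,-40,120,-140,0,0,-60,180,-140,0,0,-80,240,-140,0,0,-101,300,-140,0,0,-101,317,-140,0,0,-101,317,-110,0,0,-101,317,-70,0,0,-101,317,-50,0,0,-101,317,-40,0,0,-101,317,-34,0,0,-101,317,-31,0,0,-101,317,-31,0],
)

```text
time: 21.28
tool_pos: [622.4, 188.3, 29.5]
tcp_rot: [3.141, 0.001, 3.099]
contact_force: [-0.6, 0.6, 0.7]
grip_width: 91.9
```

Emit:
arm_command(
  increments=[1,0,0,0,0,1,0,0,0,0,1,0,0,0,0,1,0,0,0,0,1,0,0,0,0,1,0,0,0,0,1,0,0,0,0,1,0,0,0,0],
)

```text
time: 22.28
tool_pos: [622.1, 188.5, 29.0]
tcp_rot: [3.141, 0.0, 3.099]
contact_force: [-0.4, 0.9, 0.7]
grip_width: 32.4
```

```bash
python3 - <<'E'
from h import *
o,im=look('w11')
t=imaging.capture('top');cv2.imwrite('pics/top11.png',t);s=imaging.capture('scene');cv2.imwrite('pics/scene11.png',s)
print(o['tool_pos'],o['grip_width'],o['contact_force'])
E
```

```text
[622.1 188.5  29. ] 32.35205152961837 [-0.4  0.9  0.7]
```

The grip stopped at 32.4 mm, below the 34 mm diameter, so the pads are on a chord. I'll open, go 4 mm lower and re-grip.

Emit:
arm_command(
  increments=[0.3,0,0,0,0,0.3,0,0,0,0,0.3,1,0,2,0,0.3,2,0,4,0,0.3,2,0,4,0,1,2,0,4,0,1,2,0,4,0,1,2,0,4,0,1,2,0,4,0,1,2,0,4,0],
)

```text
time: 23.68
tool_pos: [620.1, 188.5, 25.0]
tcp_rot: [3.141, 0.0, 3.099]
contact_force: [0.2, 0.2, 1.4]
grip_width: 32.0
```

Emit:
arm_command(
  increments=[1,3,0,-4,0,1,6,0,-8.5,0,1,9,0,-13,0,1,12,0,-17,0,1,15,0,-21.5,0,1,18,0,-26,0,1,21,0,-30,0,1,24,0,-34.5,0,1,27,0,-39,0,1,32,0,-60,0,1,60,0,-110,0,1,60,0,-125,0,1,60,0,-125,0],
)

```text
time: 25.3
tool_pos: [561.2, 191.2, 151.9]
tcp_rot: [3.141, 0.004, 3.099]
contact_force: [0.5, -0.1, -0.8]
grip_width: 32.1
```

```bash
python3 - <<'E'
from h import *
o,im=look('w12'); print(o['time'],o['tool_pos'],o['grip_width'],o['contact_force'])
C=cam('wrist',tool(o))
# grasped part region: silhouette over the wood/table between the pads
def show(im,x0,x1,y0,y1,st):
    g=cv2.cvtColor(im,cv2.COLOR_BGR2HSV)
    for y in range(y0,y1,st): print(y,' '.join('%3d/%-3d'%(g[y,x,2],g[y,x,1]) for x in range(x0,x1,st)))
show(im,230,345,220,300,8)
a=cv2.imread('pics/w7.png')
E
```

```text
25.3 [561.2 191.2 151.9] 32.09287224115719 [ 0.5 -0.1 -0.8]
220 197/136 199/135 199/135 200/134 201/134 125/141 126/142 126/144 127/141 126/142 126/144 125/143 127/143 127/141 126/142
228 237/89  237/91  237/90  238/91  238/90  167/105 168/105 169/104 169/104 204/99  242/89  172/104 173/105 173/103 175/105
236 238/91  238/89  239/91  239/91  239/91  240/90  240/89  241/89  242/89  244/90  244/90  246/88  247/89  247/87  247/87 
244 244/88  243/89  243/89  241/89  240/89  240/89  240/89  239/90  239/90  238/89  238/91  238/91  238/91  237/89  238/90 
252 192/76  133/29  128/108 250/88  250/87  249/87  250/88  249/87  249/87  250/88  250/87  248/87  119/32  138/35  236/85 
260 132/27  132/29   30/9   246/88  246/88  224/79  170/14  164/3   189/43  239/89  247/89  243/89   42/18  132/27  132/27 
268 132/27  113/27   28/9   250/87  165/2   168/0   172/0   171/0   171/1   164/2   201/60  243/88   33/8   132/29  132/29 
276 132/29   41/12   28/18  160/2   171/1   172/1   145/2   135/2   158/0   168/0   166/2   207/80   28/0   130/29  132/29 
284 132/29   31/8    71/0   163/0   171/0   123/0   158/5   197/4   130/0   130/0   169/3   165/0    29/18   84/27  133/29 
292  69/4    69/7    72/7    70/7    70/4    70/4    70/7    70/4    70/4    70/4    69/4    71/7    70/7    69/7    69/4
```

Emit:
arm_command(
  increments=[1,16,-60,0,0,1,32,-120,0,0,1,47,-183,0,0,1,47,-183,40,0,1,47,-183,90,0,1,47,-183,130,0,1,47,-183,150,0,1,47,-183,160,0,1,47,-183,165,0,1,47,-183,168,0,1,47,-183,168,0],
)

```text
time: 26.72
tool_pos: [505.7, 10.1, -17.7]
tcp_rot: [-3.142, 0.001, 3.099]
contact_force: [-1.3, -0.6, -0.7]
grip_width: 32.3
```

Emit:
arm_command(
  increments=[1,0,0,3,0,1,0,0,5,0,1,0,0,7,0],
)

```text
time: 27.1
tool_pos: [505.5, 10.1, -25.1]
tcp_rot: [3.142, 0.0, 3.099]
contact_force: [-0.0, 0.5, 3.9]
grip_width: 32.1
```

Emit:
arm_command(
  increments=[0,0,0,0,0,0,0,0,0,0,0,0,0,0,0,0,0,0,-10,0,0,0,0,-50,0,0,0,0,-84,0,0,0,0,-84,0,0,0,0,-84,0],
)

```text
time: 28.1
tool_pos: [505.0, 10.2, 58.8]
tcp_rot: [3.141, -0.0, 3.099]
contact_force: [-0.7, -0.1, -0.4]
grip_width: 92.0
```

```bash
cat >> h.py <<'E'
def blobs(im,x0,x1,y0,y1,lo=110,smax=40):
    hsv=cv2.cvtColor(im,cv2.COLOR_BGR2HSV);m=np.zeros(im.shape[:2],np.uint8)
    m[y0:y1,x0:x1]=((hsv[...,1]<smax)&(hsv[...,2]>lo))[y0:y1,x0:x1]
    m=cv2.morphologyEx(m,cv2.MORPH_OPEN,np.ones((3,3)))
    return [(cv2.fitEllipse(c),cv2.boundingRect(c),cv2.contourArea(c)) for c in cv2.findContours(m,0,1)[0] if cv2.contourArea(c)>250]
E
python3 - <<'E'
from h import *
o,im=look('w13'); print(o['time'],o['tool_pos'],o['grip_width'])
C=cam('wrist',tool(o));print(px(C,[515,10,24]),px(C,[515,10,0]))
for e,b,a in blobs(im,200,370,40,270,lo=120): print(np.array(e[0]),np.array(e[1]),b,a)
g=cv2.medianBlur(cv2.cvtColor(im,cv2.COLOR_BGR2GRAY),3)
print(cv2.HoughCircles(g[170:280,220:350],cv2.HOUGH_GRADIENT,1,15,param1=120,param2=15,minRadius=10,maxRadius=45)+[220,170,0])
v=cv2.cvtColor(im,cv2.COLOR_BGR2HSV)
for y in range(190,266,6): print(y,' '.join('%3d'%v[y,x,2] for x in range(240,335,5)))
E
```

```text
28.1 [505.   10.2  58.8] 91.97996164267066
[284.  239.9] [284.  228.3]
[280.2 162.2] [182.2 230.4] (200, 42, 170, 228) 21796.0
[[[284.5 253.5  25.7]
  [275.5 238.5  12.2]]]
190  75  73  74  74  74  73  74  75  71  73  74  75  76  75  75  73  74  74  71
196  72  73  76  81  73  72  74  74  74  75  73  72  74  75  74  77  79  73  72
202  73  74  73  73  72  72  71  74  78  83  75  73  72  72  74  74  80  79  76
208  74  74  71  72  71  74  74  74  72  76  75  75  75  75  76  76  79  78  75
214  75  72  73  72  73  76  75  75  74  78  75  76  74  74  73  74  73  75  76
220  74  74  73  73  76  75  75  80  82  85  78  78  73  75  74  72  73  76  77
226  73  74  73  78  83  83  95 139 138 143 142 139  82  75  77  77  75  77  75
232  75  73  73  73  74 113 136 144 155 167 151 142 137  92  83  83  80  81  77
238  73  74  74  73  77 135 183 189 188 186 188 184 170 131  86  80  78  84  82
244  73  73  74  74 103 181 187 180 107  81 117 179 183 178  83  74  78  82  83
250  74  73  76  75 155 180 181  76  73  75  74  93 181 185 113  76  82  88  85
256  74  74  76  74 164 180 160 134 121  99 128 134 177 183 116 133 126 119  84
262 109 108 112 107 151 179 181 136 138 142 141 135 182 184 132 126 128 136 129
```

```bash
python3 - <<'E'
from h import *
o=sensors.get_obs();C=cam('wrist',tool(o))
p=plane(C,(284.5,257),24);print(p)
im=cv2.imread('pics/w13.png');g=cv2.cvtColor(im,cv2.COLOR_BGR2GRAY)
m=np.zeros_like(g);m[230:300,245:325]=(g[230:300,245:325]>160)
for c in cv2.findContours(m,0,1)[0]:
    if cv2.contourArea(c)>100: print(cv2.boundingRect(c))
for y in range(262,300,4): print(y,' '.join('%3d'%g[y,x] for x in range(240,335,5)))
print(incr(o,[p[0]-2,p[1],-30]))
E
```

```text
[526.2   9.9  24. ]
(260, 232, 50, 49)
262 106 105 109 104 150 179 181 135 137 141 140 134 181 183 129 123 125 132 125
266 122 133 135 126 124 178 185 163 141 142 142 171 182 179 120 121 123 131 131
270 126 140 137 128 127 161 183 186 187 177 255 255 255 199 124 127 124 128 127
274 136 139 134 129 125 123 166 183 186 185 255 255 212 122 127 130 124 123 123
278 134 145 138 133 123 123 124 190 240 253 234 171 121 120 126 123 123 122 121
282 131 134 130 132 124 125 127 124 121 120 119 120 121 122 123 126 123 120 119
286 131 130 126 133 130 130 125 122 119 120 119 121 121 123 125 126 129 122 118
290  77  76  75  77  78  77  75  73  73  74  74  76  75  75  75  75  77  74  75
294  84  83  83  84  83  83  84  84  83  84  84  84  83  84  84  84  84  84  84
298  89  90  90  90  89  91  90  89  89  90  89  90  90  90  90  90  89  89  89
(array([-19.6,   0.5,  88.3]), None)
```

Emit:
arm_command(
  increments=[0,-21,0,40,0,0,-21,0,70,0,0,-21,0,80,0,0,-21,0,85,0,0,-21,0,85,0,1,-21,0,85,0,1,-21,0,85,0,1,-21,0,85,0,1,-21,0,85,0,1,-21,0,85,0,1,-21,0,85,0,1,-21,0,85,0],
)

```text
time: 29.65
tool_pos: [526.4, 9.2, -26.1]
tcp_rot: [3.141, -0.0, 3.099]
contact_force: [-0.2, 0.3, -0.2]
grip_width: 32.2
```

Emit:
arm_command(
  increments=[1,0,0,-20,0,1,0,0,-70,0,1,0,0,-120,0,1,0,0,-130,0,1,0,0,-130,0],
)

```text
time: 30.28
tool_pos: [526.4, 9.2, 104.0]
tcp_rot: [-3.142, 0.001, 3.099]
contact_force: [0.2, -0.7, -0.3]
grip_width: 32.3
```

```bash
python3 - <<'E'
from h import *
o,im=look('w14'); print(o['time'],o['tool_pos'],o['grip_width'],o['contact_force'])
C=cam('wrist',tool(o));P=o['tool_pos'];print('pred top centre',px(C,P+[0,0,50]),'near/far/left/right edges',[px(C,P+[a,b,50]) for a,b in((-17,0),(17,0),(0,-17),(0,17))])
g=cv2.cvtColor(im,cv2.COLOR_BGR2GRAY)
for y in range(236,340,4): print(y,' '.join('%3d'%g[y,x] for x in range(225,345,5)))
E
```

```text
30.275 [526.4   9.2 104. ] 32.300685823624285 [ 0.2 -0.7 -0.3]
pred top centre [283.  286.6] near/far/left/right edges [array([281.1, 248.5]), array([284.7, 322.6]), array([242.3, 288.2]), array([323.8, 285.1])]
236 133 138 138 142 141 141 137  83  99 147 148 146 149 151 151 148 131  81  81  77  76  78  82  84
240 140 136 141 143 139 139 134 122 148 147 146 152 153 151 152 151 147 102 115 115 114 114 118 125
244 141 139 142 137 136 142 134 145 146 147 152 153 154 152 151 150 148 144  95  87  90  88  89  87
248 136 145 141 141 133 134 139 146 147 152 153 159 164 156 153 152 149 147 161 168 162 163 167 166
252 140 153 153 153  70 132 144 144 160 183 201 204 201 203 196 176 146 145 147 146 112 154 156 175
256 154 153 153 150  40 130 144 157 202 198 201 198 196 200 198 195 188 146 140 107  60 154 154 153
260 153 153 153 138  40 131 153 197 201 196 198 196 194 198 196 193 193 190 146  84  42 152 153 154
264 153 153 153 101  38 144 193 196 199 194 195 189 182 193 194 191 192 194 190 119  42 144 154 153
268 154 153 153  54  40 170 194 195 198 189 156 148 145 143 153 189 191 193 194 139  40 
[... 1011 characters left out ...]

312 107 106 106 107 107 106 107 107 107 107 107 107 106 108 107 107 107 107 107 107 107 106 107 106
316 104 104 104 104 104 104 104 104 104 105 104 105 105 105 104 105 103 104 104 104 104 105 104 103
320 102 102 102 101 103 102 102 103 103 102 102 102 103 103 102 102 102 102 103 103 102 103 103 102
324 117  98  72  66 134 110 112 111 114 117 116 114 119 123 135 227 228 228 228 228 206  66  72 114
328 132 112  56  34 130 127 126 126 126 129 134 133 135 135 157 244 246 246 246 246 239  37  56 131
332 132 115  56  44 126 126 128 126 126 125 127 128 138 132 161 242 244 243 243 243 242  37  56 131
336 132 115  54  69 126 126 127 127 127 125 126 125 133 137 167 242 243 243 243 243 243  42  54 132
```

The spacer is held upright and centred on the tool to within 1 mm (near edge at row 250 against 248.5 predicted). I'll move to the tool position where the bearing slid freely.

Emit:
arm_command(
  increments=[1,5,-50,0,0,1,10,-100,0,0,1,13,-134,0,0,1,13,-134,0,0,1,13,-134,25,0,1,13,-134,40,0,1,13,-134,47,0,1,13,-134,54,0,1,13,-134,60,0,1,13,-134,66,0,1,13,-134,66,0],
)

```text
time: 31.7
tool_pos: [509.2, -124.3, 38.0]
tcp_rot: [-3.141, 0.003, 3.099]
contact_force: [5.9, 0.1, -3.1]
grip_width: 32.2
```

Emit:
arm_command(
  increments=[1,-1,0,0,0,1,-2,0,0,0,1,-2,0,6,0,1,-2,0,12,0,1,-2,0,12,0],
)

```text
time: 32.33
tool_pos: [509.3, -124.0, 25.2]
tcp_rot: [3.141, -0.001, 3.099]
contact_force: [0.4, 0.6, -1.1]
grip_width: 32.5
```

Emit:
arm_command(
  increments=[1,0,0,2,0,1,0,0,4,0,1,0,0,6,0,1,0,0,6,0],
)

```text
time: 32.83
tool_pos: [509.7, -124.2, 19.9]
tcp_rot: [3.141, 0.0, 3.099]
contact_force: [0.0, 0.7, 0.3]
grip_width: 32.4
```

Emit:
arm_command(
  increments=[1,0,0,1,0,1,0,0,2,0,1,0,0,2,0],
)

```text
time: 33.2
tool_pos: [509.9, -124.2, 19.8]
tcp_rot: [-3.141, 0.001, 3.099]
contact_force: [-5.1, 1.0, 18.0]
grip_width: 32.2
```

The spacer is home: firm contact at TCP z 19.8 against 20 predicted. I'll release it and look at the cap from close by.

Emit:
arm_command(
  increments=[0,0,0,0,0,0,0,0,0,0,0,0,0,-1,0,0,0,0,-40,0,0,0,0,-90,0,0,5,50,-90,0,0,10,100,-90,0,0,16,154,-90,0,0,16,154,-90,0,0,16,154,-90,0],
)

```text
time: 34.45
tool_pos: [500.4, 30.1, 107.8]
tcp_rot: [-3.141, 0.0, 3.1]
contact_force: [0.7, -0.3, -0.1]
grip_width: 91.9
```

```bash
python3 - <<'E'
from h import *
o,im=look('w15'); print(o['time'],o['tool_pos'],o['grip_width'])
C=cam('wrist',tool(o));q=px(C,[438,30.4,32]);print('exp',q)
x,y=int(q[0]),int(q[1])
for e,b,a in blobs(im,max(0,x-60),x+60,max(0,y-60),y+60,lo=150): print(np.array(e[0]),np.array(e[1]),b,a,plane(C,e[0],32),plane(C,e[0],6))
g=cv2.cvtColor(im,cv2.COLOR_BGR2GRAY)
for yy in range(max(0,y-48),y+49,5): print(yy,' '.join('%3d'%g[yy,xx] for xx in range(x-50,x+51,5)))
E
```

```text
34.45 [500.4  30.1 107.8] 91.92113687457534
exp [280.3 122.2]
[281.4 121.2] [58.  61.2] (252, 91, 59, 62) 2786.0 [437.4  31.2  32. ] [438.2  30.9   6. ]
74 122 129 127 129 127 118 121 117 122 118 119 117 117 117 118 123 119 116 117 116 117
79 122 130 134 130 132 123 117 118 124 120 118 120 120 118 118 119 120 117 118 117 117
84 119 120 120 127 128 117 118 121 119 118 119 119 119 118 117 117 117 117 116 117 117
89 120 120 121 125 128 119 120 123 123 119 121 119 118 118 118 118 120 118 117 118 116
94 120 120 120 121 122 118 120 120 220 249 254 254 247 185 119 118 118 118 117 117 117
99 129 127 118 119 120 116 134 247 255 208 231 211 227 214 201  99 119 117 117 117 118
104 130 131 120 120 118 119 248 253 227 241 253 252 232 210 165 188 106 118 120 118 117
109 126 131 122 126 121 196 247 229 253 251 254 253 255 249 197 167  95 119 119 117 117
114 125 125 125 124 122 249 243 248 254 252 251 253 254 255 222 174 144  99 123 119 122
119 122 128 123 127 127 255 231 253 252 254 250 251 253 254 250 189 157  78 124 120 127
124 128 137 127 125 125 255 231 255 250 252 252 249 252 252 252 194 155  78 122 120 122
129 131 134 126 121 121 245 236 254 255 248 252 250 249 251 241 172 144 103 122 123 121
134 139 139 126 122 119 171 218 235 254 253 250 252 248 249 194 165  86 123 123 127 124
139 135 134 128 125 120 121 242 224 239 254 249 250 251 211 170 150 123 120 123 126 134
144 122 122 128 124 121 124 127 235 239 216 218 211 198 227 219 121 127 138 133 128 127
149 120 121 127 127 125 125 126 126 179 235 235 243 233 146 121 126 125 127 125 123 121
154 121 119 123 121 124 126  93  72  70  74  80  79  79  81  74  72  70  81 127 124 120
159 121 122 122 122 121 124  71  72  73  73  75  74  71  72  71  70  72  73  98  98  97
164 123 122 123 120 118 120  93  70  75  77  74  71  72  71  70  71  70  70  70  72  70
169 122 123 123 124 120 120  70  71  71  74  75  74  73  73  70  69  70  69  71  72  71
```

Emit:
arm_command(
  increments=[0,40,-1,20,0,0,62,-2,50,0,0,62,-2,90,0,0,62,-2,115,0,0,62,-2,124,0,0,62,-2,128,0,0,62,-2,128,0,1,62,-2,128,0,1,62,-2,128,0,1,62,-2,128,0,1,62,-2,128,0,1,62,-2,128,0,1,62,-2,128,0,1,62,-2,128,0,1,62,-2,128,0],
)

```text
time: 36.38
tool_pos: [438.2, 31.0, -20.1]
tcp_rot: [3.141, 0.0, 3.099]
contact_force: [-0.1, 0.1, -1.1]
grip_width: 32.9
```

Emit:
arm_command(
  increments=[1,0,0,-20,0,1,0,0,-70,0,1,0,0,-120,0,1,0,0,-140,0,1,0,0,-140,0,1,0,0,-140,0],
)

```text
time: 37.12
tool_pos: [437.3, 31.1, 118.8]
tcp_rot: [3.141, -0.002, 3.099]
contact_force: [-0.4, -0.9, -1.1]
grip_width: 33.1
```

```bash
python3 - <<'E'
from h import *
o,im=look('w16'); print(o['time'],o['tool_pos'],o['grip_width'],o['contact_force'])
C=cam('wrist',tool(o));P=o['tool_pos'];print('pred top',px(C,P+[0,0,52]),'top near/left/right',[px(C,P+[a,b,52]) for a,b in((-17,0),(0,-17),(0,17))],'flange near/left/right',[px(C,P+[a,b,26]) for a,b in((-23,0),(0,-23),(0,23))])
g=cv2.cvtColor(im,cv2.COLOR_BGR2GRAY)
for y in range(205,293,4): print(y,' '.join('%3d'%g[y,x] for x in range(220,350,5)))
E
```

```text
37.125 [437.3  31.1 118.8] 33.136707548416 [-0.4 -0.9 -1.1]
pred top [283.  288.6] top near/left/right [array([281.1, 249.9]), array([241.8, 290.2]), array([324.3, 287. ])] flange near/left/right [array([281. , 217.3]), array([235.3, 265.3]), array([331.3, 261.5])]
205 155 151 154 161 169 160 153 153 150 137  95  96  96  95  94  95  96  96  94  95  96  96  95 102  98  98
209 153 153 155 170 177 162 156 152 152 138  98  97  95  94  95  95  95  95  95  97  96  99  96  98  95  93
213 155 153 161 166 167 160 158 153 155 122  99  95  93  94  95  94  93  93  97  97  98 102  99  96  94  93
217 153 153 154 155 153 162 158 154 156  99 103 116 148 142 132 115  97  95 100 107 103  99  99 102  97  95
221 155 155 156 153 153 160 161 156 157 152 170 193 204 205 202 196 176 123  98 100  98  95  94 101  97  95
225 158 159 153 153 152 156 154 156 172 197 200 200 200 203 202 199 201 198 156 102 100  95  95  96  99  97
229 156 158 153 154 154 153 152 176 197 198 201 201 203 200 198 201 201 198 202 169  96  95  95  94  95  93
233 153 157 156 157 154 157 180 196 198 200 199 133 172 116 172 191 187 202 20
[... 841 characters left out ...]
 199 200 201 202 195 189 185  89  50 135 177 178 178
269 177 178 178 176  52  54 185 187 197 197 196 196 199 200 199 200 201 202 190 186 155  48  90 178 178 178
273 178 178 178 168  52  80 187 188 198 199 196 196 197 200 199 200 201 201 201 186 185  46  56 178 178 178
277 178 178 178 138  50 119 187 194 197 199 198 195 196 198 199 199 200 200 202 194 185  47  51 172 177 178
281 178 177 178  80  49 147 186 194 195 196 199 196 195 196 199 199 199 201 201 201 188  64  52 149 178 178
285 178 178 177  53  46 149 187 198 193 196 198 199 196 196 197 199 199 199 200 202 187  69  49 102 177 178
289 142 141 137  74  70 119 150 159 155 155 156 159 157 155 156 159 158 159 160 159 148  78  72  76 141 141
```

The cap is held upright and centred: flange edge at row 218 against 217 predicted, top edge at row 250 against 250. I'll move it to the shaft and lower it gradually.

Emit:
arm_command(
  increments=[1,-26,-50,0,0,1,-52,-100,0,0,1,-79,-152,0,0,1,-79,-152,0,0,1,-79,-152,25,0,1,-79,-152,45,0,1,-79,-152,52,0,1,-79,-152,58,0,1,-79,-152,61,0,1,-79,-152,61,0],
)

```text
time: 38.42
tool_pos: [510.9, -124.2, 59.1]
tcp_rot: [-3.142, 0.0, 3.099]
contact_force: [-0.4, 0.5, -1.1]
grip_width: 33.3
```

Emit:
arm_command(
  increments=[1,1,0,2,0,1,1,0,4,0,1,1,0,6,0,1,1,0,6,0],
)

```text
time: 38.92
tool_pos: [509.6, -124.1, 52.7]
tcp_rot: [3.141, -0.0, 3.099]
contact_force: [0.1, -0.5, -0.8]
grip_width: 32.9
```

Emit:
arm_command(
  increments=[1,0,0,1.5,0,1,0,0,3,0,1,0,0,4,0,1,0,0,4,0],
)

```text
time: 39.42
tool_pos: [510.1, -124.2, 49.8]
tcp_rot: [-3.141, 0.001, 3.099]
contact_force: [-2.1, 1.8, 7.6]
grip_width: 32.9
```

Contact came at TCP z 49.8, which puts the underside at 70. I'll release the cap, back off and verify.

Emit:
arm_command(
  increments=[0,0,0,0,0,0,0,0,0,0,0,0,0,-1,0,0,0,0,-30,0,0,0,0,-80,0,0,-68,0,-80,0,0,-68,0,-80,0,0,-68,0,-80,0],
)

```text
time: 40.42
tool_pos: [577.0, -126.8, 127.9]
tcp_rot: [3.141, -0.002, 3.1]
contact_force: [0.2, -0.1, 0.4]
grip_width: 91.6
```

```bash
python3 - <<'E'
from h import *
o,im=look('w17'); print(o['time'],o['tool_pos'],o['grip_width'],o['contact_force'])
C=cam('wrist',tool(o));g=cv2.cvtColor(im,cv2.COLOR_BGR2GRAY)
A=np.array([510.,-123.2])
for n,r,z in(('captop',17,102),('flange',23,76),('bearing',27,46),('shoulder',22,28),('foot',42,10)):
    print(n,px(C,[*A,z]),372*r/((tool(o)@imaging.calibration('wrist')['hand_eye'])[2,3]-z)*1.04)
c=cv2.HoughCircles(cv2.medianBlur(g,3)[0:240,180:380],cv2.HOUGH_GRADIENT,1,3,param1=120,param2=22,minRadius=25,maxRadius=80);print(c+[180,0,0])
cy=int(px(C,[*A,76])[1]);cx=int(px(C,[*A,76])[0])
print('row',cy,[int(v) for v in g[cy,cx-90:cx+91:3]]);print('col',cx,[int(v) for v in g[max(0,cy-90):cy+91:3,cx]])
s=imaging.capture('scene');t=imaging.capture('top');cv2.imwrite('pics/scene17.png',s);cv2.imwrite('pics/top17.png',t)
for n,new in(('scene',s),('top',t)):
    old=cv2.imread(f'pics/{n}0.png')
    for k,box in {'scene':{'cork':(255,170,305,205),'leather':(390,195,425,230)},'top':{'cork':(318,136,364,172),'leather':(328,270,370,304)}}[n].items():
        x0,y0,x1,y1=box;d=cv2.absdiff(old[y0:y1,x0:x1],new[y0:y1,x0:x1]).max(2);print(n,k,(d>40).sum(),d.mean())
# scene silhouette of stack at shaft axis
S=cam('scene')
for z in(28,46,70,76,102): print('z',z,px(S,[*A,z]))
gs=cv2.cvtColor(s,cv2.COLOR_BGR2GRAY);x,y=[int(v) for v in px(S,[*A,102])]
for yy in range(y-14,y+50,3): print(yy,' '.join('%3d'%gs[yy,xx] for xx in range(x-30,x+32,3)))
E
```

```text
40.425 [ 577.  -126.8  127.9] 91.6109484373164 [ 0.2 -0.1  0.4]
captop [284.7 116.7] 30.28134194305482
flange [284.7 115.9] 36.58889057471929
bearing [284.6 115.2] 38.235527843666134
shoulder [284.6 114.8] 29.22906025214038
foot [284.6 114.5] 52.5524447937454
[[[282.5 113.5  53.6]
  [286.5 113.5  54.1]
  [285.5 117.5  38.2]
  [283.5 108.5  47.9]
  [284.5 120.5  35.9]
  [294.5 109.5  41.6]
  [280.5 119.5  33.8]
  [279.5 114.5  33.8]
  [288.5 103.5  42.7]
  [291.5 102.5  40.2]
  [279.5 125.5  41.1]
  [292.5 125.5  39.1]
  [272.5 123.5  37.9]
  [292.5 120.5  44.9]
  [286.5 126.5  40.7]
  [291.5 112.5  45.5]
  [281.5 104.5  43.8]
  [273.5 120.5  39.7]
  [282.5 100.5  40.2]
  [298.5 118.5  39.7]
  [271.5 109.5  38.7]
  [272.5 114.5  40.2]
  [288.5 118.5  33.8]
  [271.5 117.5  40.5]
  [273.5 106.5  39.1]
  [287.5 110.5  30.2]
  [277.5 105.5  41.6]
  [277.5 101.5  40.5]
  [275.5 124.5  38.9]
  [266.5 120.5  46.3]
  [277.5 118.5  30.5]
  [300.5 127.5  45.5]
  [291.5 108.5  35. ]
  [299.5 106.5  42.7]
  [268.5 114.5  39.1]
  [295.5 121.5  37.7]
  [280.5 109.5  29.1]
  [301.5 109.5  36.3]
  [2
[... 2623 characters left out ...]
  97 100  95  93  95  95 107 117 106 107 109 110 126 115  91  90  95  94  89  91  92
201  76  86  93 102  93  92 108 121 129 130 135 130 124 115  94  89  90  88  88  89  85
204  58  53  52  61  80  85 101 117 128 133 131 127 113 168 162  98  87  86  87  87  88
207  52  55  53  66  98  90  83  91 100 108 103 102  91 171 178 154  86  82  84  87  84
210  52  52  54  71 162 105  90  89  97 101 102  97 116 176 178 165  88  87  93  86  84
213  57  54  53  60 109 113  89  89  93  96  97  98 142 180 171 109  87  82  84  83  86
216  54  58  83  86  75  90  93  98  96 100 143 160 144 133  97  85  86  87  86  86  87
219  54  55  84  95  91  72  75  90  95 102 104 100  97  84  87  90  88  88  90  87  86
```

```bash
python3 -c "
from plant import ticket;print(ticket.close_job())"
```

```text
the job is handed in; nothing more can be done
None
```

The spindle is rebuilt in the order asked (bearing, spacer, cap) and the job was handed in at about 40.5 s. I had used all 12 picture views before placing the parts, so the final checks are numeric only.

**How each part went on:**
- **Bearing and spacer:** I lifted each off its peg along the peg axis. I let it settle flat on a free spot of the worktop, regripped it upright, and slid it down the shaft.
- **Cap:** I gripped it by its fluted body and set it on last, open side down.

**Seating:** Each part made firm contact at the tool height predicted from its worktop grip.

| Part | Underside at contact |
|---|---|
| Bearing | about 28 mm |
| Spacer | about 46 mm |
| Cap | about 70 mm |

**Final images:** In the scene camera the stack is straight, with the cap top within a pixel or two of its predicted row. From above, the wrist camera has the cap flange and foot concentric within a few pixels. The gripper was clear of everything.

**Disagreed or uncertain:**
- **Finger tips:** they sat about 33 mm behind the reported TCP. My first two grasps of the bearing closed above it and touched nothing.
- **Rack contact:** on the third grasp the finger tips leaned on the rack face with about 36 N, close to the 40 N limit.
- **Grip width:** the spacer gripped at 32.3 mm, not its stated 34 mm. I did not find out why.
- **Cork pad and leather block:** the scene camera showed essentially no change at either. The top view also differed there; I put that down to the arm being in the way and did not check it.

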